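# Wedge the spring clip off the guide rod

### The job

Take the spring clip off the guide rod with the wedge tool: pick the tool up by its upright handle, rest its steel tongue lightly on top of the rod and slide it along the rod, under the bridge of the clip, easing it in without forcing until the clip has spread, climbed the ramp and sits loose on the thick part of the tongue. Then lift the tool with the clip riding on it, and set both down in the white tray, the tool released. Do not touch the clip with the gripper while it is still on the rod, and leave the two glass vials standing where they are.

Things in the scene. Friction and masses are not known exactly. Their poses are not given: they have to be found in the camera images.
- wedge_grip (a point): Middle of the upright handle of the loose wedge tool (about 200 g), 45 mm above its foot, on which it stands. Handle: grey block with black ribs, 40 mm along x, 18 mm wide in y, 66 mm high; grasp it on its two sides along y. Dark foot plate 50 by 26 by 8 mm, 30 mm to the back, 20 mm to the front. x points along the tongue to its tip, z up.
- tongue_slot (a point): On the handle's front face, 20 mm ahead (x) of its middle, 12 mm above the foot: the nominal underside of the steel tongue, which is clamped up to 6 mm higher or lower in each tool, so feel for it. It juts out 78 mm level along x, 11 mm wide: 13 mm thick for 46.5 mm, then its top slopes 20 degrees to a 1.5 mm thick tip.
- rod_end_top (a point): Topmost point of the free end of the guide rod, 60 mm above the worktop. The polished steel rod (20 mm diameter) is fixed and level and runs along this point's +x: 36 mm bare with the clip on it, then through the bearing block. y is level across the rod, z up. The handle of the tool must stay before this end.
- clip_seat (a point): Point on the rod's axis 6.5 mm before the bearing block, where the clip sits; axes as rod_end_top. Aluminium block, fixed, 60 mm long and 46 mm wide; the rod's top lies open on it in a channel 18 mm wide between two cheeks 12 mm higher than the rod's top. The clip rests against the cheeks' front faces.
- clip_mid (a point): Middle of the loose steel spring clip (32 g; 29 mm wide, 23 mm high, 12 mm along the rod), on the rod's axis while fitted, axes as the rod's. Upside-down U: a flat bridge 2.5 mm thick, 2 mm gap between it and the rod's top, the gap 13 mm wide between shoulders resting on the rod; two sprung jaws whose lips hold the rod from below.
- clip_jaw_l (a joint): Spread of the clip's left jaw (rad): 0 as fitted, about 0.12 at the rod's full width, negative once off the rod. Raising the clip 9 mm frees it. Normal push on the wedge is 5 to 10 N; over 25 N between tool and clip, or tool and rod or block, is forcing. The clip tips the tongue down onto the rod as it climbs: ease the tool up to keep that press light.
- tray_floor (a point): Centre of the inner floor of the white weighing tray, loose on the worktop, floor 2 mm above it. Inside 72 mm along x and 166 mm along y; walls reach 12 mm above the floor.
- vial_a: Bystander: upright crimped glass vial, 22 mm wide, 78 mm high; origin under its middle.
- vial_b: Bystander: a second such vial, the one nearer the bearing block.

How it is judged:
On the way, in this order (a step that is already met when the one before it is completed fails the run):
1. the wedge is under the clip and the jaws are spread over the rod (value of joint clip_jaw_l above 0.06 rad and contact force between wedge and clip above 0.5 N and distance between clip_mid and clip_seat below 0.025 m), for 0.05 s.
2. the clip has come off the rod and rides on the wedge (distance between clip_mid and clip_seat above 0.04 m and height (world z) of clip_mid above 0.03 m and contact force between wedge and clip above 0.05 N), for 0.2 s.
At the end, for the whole second after the job is handed in: The clip and the wedge tool are both in the tray at rest: the clip's middle and the handle's middle inside the tray's walls as seen from above, the clip's middle less than 40 mm and the handle's middle less than 60 mm above the tray's floor, the tray flat (x of clip_mid in the frame of tray_floor between -0.036 and 0.036 m and y of clip_mid in the frame of tray_floor between -0.083 and 0.083 m and z of clip_mid in the frame of tray_floor below 0.04 m and x of wedge_grip in the frame of tray_floor between -0.036 and 0.036 m and y of wedge_grip in the frame of tray_floor between -0.083 and 0.083 m and z of wedge_grip in the frame of tray_floor below 0.06 m and linear speed of each of clip, wedge below 0.02 m/s and angle between tray_floor's own z axis and vertical below 0.1 rad); the robot touches nothing.
It fails at once if the clip is forced: more than 25 N between the tool and the clip (contact force between wedge and clip above 25 N).
It fails at once if the tool bears on the rod or block with more than 25 N (contact force between wedge and stand above 25 N).
It fails at once if the gripper touches the clip while it is on the rod (distance between clip_mid and clip_seat below 0.03 m and contact force between the fingers and clip above 0.5 N).
It fails at once if a glass vial is shifted or tipped (distance of any of vial_a, vial_b from where it was at the start of the episode above 0.02 m or angle between any of vial_a, vial_b's own z axis and vertical above 0.3 rad).
It also fails if it takes over 67 s, if anything falls off the work surface, if the arm or the gripper's body presses on something with over 40 N, if the wrist force passes 120 N, or if a joint passes its speed limit or range.

### The arm

A 6-joint arm with a two-finger parallel gripper is mounted at the origin on a cart in front of the work surface, level with it; the furniture and walls round the work are solid. World frame = base frame: x ahead of the robot, y to its left, z up, the work surface at z = 0. Lengths are in m, angles in rad, forces in N, time in s.
With the tool pointing down it reaches from about 0.325 to 0.775 m from the base axis. Payload 5.5 kg.
Tool frame: the origin (TCP) lies on the mounting face of the last link; the fingertips stand 173 mm ahead of it and the grasp point (between the pads) lies ctrl.grip_point_offset ahead of it (ctrl.grip_point_offset is the distance from the TCP to the grasp point, in m); z points along the fingers, y is the line along which they close (so a half turn about z gives the same grasp; the last joint's range is limited). The gripper opens to 85 mm and grips with 20 to 120 N. Pads are 22 mm wide; open, the fingers measure 114 mm over their backs; the gripper's body (76 mm by 85 mm) begins 54 mm behind the grasp point. The pads swing forward as they close: fully open they stand 13 mm farther back than shut.
Start: joints at [1.076, 0.091, 1.231, -0, 1.82, -0.057], TCP at [0.254, 0.543, 0.405] pointing down, gripper open.
Joint ranges: [-2.87, 2.87], [-0.86, 2.18], [0.17, 2.46], [-1.51, 4.65], [0.06, 2.69], [-2.65, 2.65]. Speed limits (rad/s): [2.57, 2.57, 3.01, 3.14, 3.14, 3.14].

### API

Orientations are given as [roll, pitch, yaw] about the fixed x, y, z axes, in that order (R = Rz(yaw) Ry(pitch) Rx(roll)).
In Python, from station import state, imaging, ctrl, finder gives the robot as it stands.
- The arm moves only by the tool drive_tool, never from a script. Its argument "increments" is text: rows parted by semicolons, each of 7 numbers parted by spaces: the shift along the tool's x, y, z in cm, then the turn, a rotation vector about the tool's x, y, z in degrees, then the gripper's target within -1 to 1 (fully open at 1, half-way at 0, shut at -1). A call has 1 to 8 rows; each row is the pose to reach, as a shift and turn from the pose commanded when the call began, along the tool's axes at that moment; what a row does not reach only later rows make up. A row lasts 1/8 s, in which the tool goes at most 62.5 mm and 10.7 degrees, less where a joint would pass 70% of its speed; a pose out of reach is approached as far as the arm can. A call with a gripper value outside its range is refused whole. The fingers move at their own pace and stop on an object; the grip force is fixed at half the most. Time passes only in rows, so rows that repeat a pose let the fingers close. It gives the time, the measured TCP pose, the force, the opening and the grip force at its end, in the units of the state.
- state(): the state, without advancing time (a new reading comes with each control period).
- imaging.get_image(name): name is "scene" or "top" or "wrist"; returns a dict with "image" (400x640x3 uint8, blue, green, red), "z_map" (400x640 float32, m along the optical axis (not along the pixel's ray), 0 where there is no reading), "intrinsics" (3x3 intrinsics, pixels), "rvec" (rotation vector, rad) and "tvec" (3), from world to camera coordinates, as OpenCV has them. Camera axes: x right, y down, z forward; pixel columns grow to the right and rows downward; lengths in m; the calibration is good to about 2 mm. The wrist camera is an equidistant fisheye: a pixel r from the principal point sees the ray r / f radians off the axis. A picture is of the moment at which its call begins.
- ctrl.sign_off(): hands the job in; it is judged then, once.
Trained networks look in the newest picture that a camera, given by its name, has taken for a name from the list of things; names that differ only in an ending like _2 or _b are one class to them, and where a whole thing is asked for, a point or a joint stands for the part that bears it (a point fixed in the world has none). Each returns a list of dicts, best first, with "conf" (0 to 1); they miss things now and then, are a little off and sometimes report something else, mostly with a low value. They report only what shows in the picture. A call takes as long as a camera call.
- finder.look_for(camera, query): "bbox" ([left, top, right, bottom] in pixels, round what is visible of it).
- finder.trace(camera, query): "pixels" (400x640 bool, what is visible of it) and "bbox" ([left, top, right, bottom] in pixels, round what is visible of it).
The state is a dict: "time": time; "joint_positions": joint angles; "dq": joint speeds; "tau": joint torques, N m; "tool_pos": TCP position; "tcp_rot": TCP orientation; "wrist_force": force on the tool from outside, world axes, zero at the start; "ft_torque": the same for the moment, N m; "opening": finger opening in m; "grasp_force": force on a finger pad.
Only numpy, scipy, OpenCV 4.12 (cv2) and the standard library are available. Lean on these libraries where they do the work, as an engineer would, in place of code of your own. Each camera call takes 0.05 s, during which the arm holds its last target. There are 200 camera calls.

## Working session

There is one attempt and no reset: what is moved stays moved. The work goes in short steps, Python scripts to look and compute and a tool call to move; the robot and the scene stay as the last step left them, time stands still between calls to the robot, and variables do not carry over. Pictures are saved under pics/ and viewed, at most 12 in all, crops included, and the job is handed in when it is done.

Besides the shell and the picture viewer there is one more tool, called after "Request:" as name(argument=value, ...) on one line, values as JSON. drive_tool: Moves the arm, as the interface text tells. Its arguments: {"type":"object","properties":{"increments":{"type":"string"}},"required":["increments"]}

```bash
ls; mkdir -p pics; cat > h.py <<'E'
import numpy as np,cv2
from station import state,imaging,ctrl,finder
def cloud(c):
    d=c['z_map'];K=c['intrinsics'];R,_=cv2.Rodrigues(np.array(c['rvec'],float));t=np.array(c['tvec'],float).ravel()
    v,u=np.mgrid[:400,:640]
    P=np.stack([(u-K[0][2])/K[0][0]*d,(v-K[1][2])/K[1][1]*d,d],-1)
    W=(P-t)@R
    W[d<=0]=np.nan
    return W
E
python3 - <<'E'
from h import *
s=state();print(s['time'],s['tool_pos'],s['tcp_rot'],s['opening'],ctrl.grip_point_offset)
for cam in['scene','top']:
    c=imaging.get_image(cam);cv2.imwrite(f'pics/{cam}0.png',c['image']);W=cloud(c);np.save(cam+'.npy',W)
    for q in['wedge_grip','clip_mid','tray_floor','vial_a','rod_end_top','clip_seat']:
        try:
            for r in finder.trace(cam,q)[:3]:
                p=W[r['pixels']];p=p[~np.isnan(p[:,0])]
                print(cam,q,round(r['conf'],2),np.round(r['bbox']),len(p),np.percentile(p,[3,50,97],axis=0).round(3).tolist() if len(p) else '')
        except Exception as e: print(cam,q,e)
E
```

```text
pics
0.0 [0.25440348 0.54345668 0.403532  ] [-3.13963233e+00 -8.90575494e-05  2.70379881e+00] 0.08575135976888022 0.1547
scene wedge_grip 0.79 [263. 232. 311. 276.] 946 [[0.397, 0.259, 0.005], [0.422, 0.264, 0.025], [0.501, 0.277, 0.067]]
scene tray_floor 0.7 [230. 177. 307. 228.] 1952 [[0.502, 0.341, 0.0], [0.545, 0.424, 0.003], [0.583, 0.51, 0.014]]
scene vial_a 0.74 [329. 167. 345. 197.] 251 [[0.648, 0.315, 0.001], [0.655, 0.32, 0.053], [0.698, 0.34, 0.079]]
scene vial_a 0.61 [322. 180. 333. 217.] 324 [[0.599, 0.294, 0.004], [0.604, 0.3, 0.045], [0.616, 0.311, 0.078]]
scene rod_end_top 0.7 [356. 190. 406. 251.] 1683 [[0.562, 0.139, 0.003], [0.602, 0.164, 0.037], [0.663, 0.209, 0.073]]
scene clip_seat 0.69 [355. 196. 404. 250.] 1722 [[0.562, 0.139, 0.002], [0.602, 0.165, 0.037], [0.664, 0.214, 0.073]]
top wedge_grip 0.55 [340. 213. 356. 282.] 655 [[0.399, 0.264, 0.006], [0.434, 0.274, 0.025], [0.517, 0.285, 0.068]]
top clip_mid 0.64 [341. 210. 355. 282.] 663 [[0.4, 0.263, 0.005], [0.435, 0.274, 0.025], [0.517, 0.285, 0.068]]
top clip_mid 0.61 [398. 164. 416. 181.] 149 [[0.582, 0.159, 0.027], [0.589, 0.175, 0.063], [0.597, 0.186, 0.066]]
top vial_a 0.56 [314. 121. 323. 144.] 230 [[0.65, 0.319, 0.013], [0.655, 0.328, 0.072], [0.668, 0.338, 0.079]]
top vial_a 0.5 [320. 148. 339. 170.] 209 [[0.6, 0.297, 0.014], [0.606, 0.307, 0.074], [0.619, 0.316, 0.08]]
top rod_end_top 0.56 [372. 133. 423. 188.] 1950 [[0.57, 0.143, 0.006], [0.616, 0.19, 0.057], [0.657, 0.221, 0.074]]
top clip_seat 0.75 [372. 132. 425. 189.] 2004 [[0.569, 0.142, 0.005], [0.615, 0.189, 0.057], [0.656, 0.222, 0.074]]
```

View pics/top0.png

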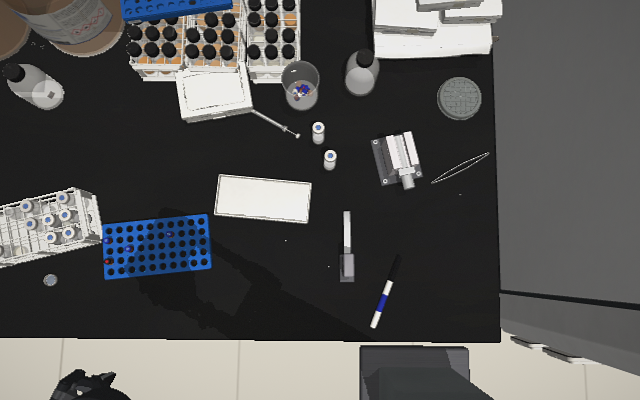

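View pics/scene0.png

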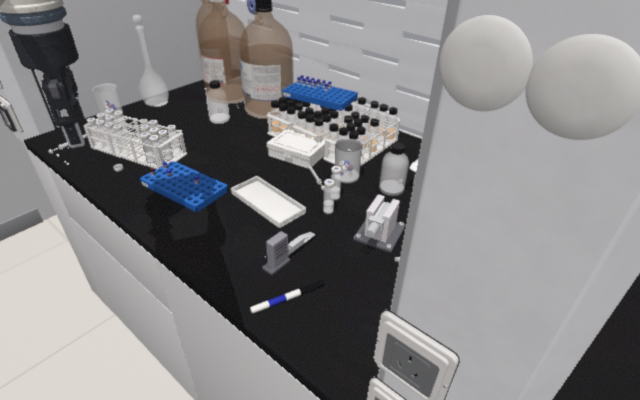

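The top view shows the tool at px (347,265) with its tongue pointing up-image. The block is at (397,160) with the rod and clip at (407,175), the tray is at (263,198) and the vials are at (318,133) and (330,160). Next I'll fit the poses from depth.

```bash
python3 - <<'E'
from h import *
W=np.load('top.npy');Ws=np.load('scene.npy')
def rect(n,W,xr,yr,zr):
    m=(W[...,0]>xr[0])&(W[...,0]<xr[1])&(W[...,1]>yr[0])&(W[...,1]<yr[1])&(W[...,2]>zr[0])&(W[...,2]<zr[1])
    p=W[m]
    if len(p)<4: print(n,len(p));return
    (c,s,a)=cv2.minAreaRect((p[:,:2]*1000).astype(np.float32))
    print(n,len(p),'c',np.round(c,1),'s',np.round(s,1),'a',round(a,1),'z',np.percentile(p[:,2],[5,50,95]).round(4))
for n,w in(('top',W),('sc',Ws)):
    T=((.37,.54),(.24,.31))
    rect(n+' handle',w,*T,(.058,.09));rect(n+' tongue',w,(.45,.54),T[1],(.012,.04));rect(n+' foot',w,*T,(.005,.011))
    B=((.55,.69),(.12,.25))
    rect(n+' cheeks',w,*B,(.068,.085));rect(n+' block base',w,*B,(.003,.02));rect(n+' z50-68',w,*B,(.05,.068))
    rect(n+' tray wall',w,(.47,.62),(.32,.53),(.009,.02));rect(n+' va',w,(.59,.63),(.28,.32),(.07,.09));rect(n+' vb',w,(.635,.68),(.31,.35),(.07,.09))
# gray map around rod: list heights
c=imaging.get_image('top')
cv2.imwrite('pics/crop1.png',cv2.resize(c['image'][120:295,290:440],None,fx=4,fy=3.4,interpolation=cv2.INTER_CUBIC))
for v in range(150,192,2): print(v,' '.join('%3.0f'%(1000*z) for z in W[v,372:426:2,2]))
print(W[160,400],W[186,408],W[176,408])
E
```

```text
top handle 260 c [425.6 272.5] s [38.8 17.3] a 0.2 z [0.063  0.0655 0.0679]
top tongue 238 c [487.3 273.6] s [71.4 11.1] a 0.4 z [0.0137 0.0231 0.0264]
top foot 139 c [465.8 277.5] s [141.2  32.2] a 7.0 z [0.0056 0.0078 0.0099]
top cheeks 561 c [623.4 180.9] s [64.2 46.6] a 14.0 z [0.0691 0.0718 0.0742]
top block base 822 c [620.1 183.9] s [129.1 137.8] a 88.4 z [0.0033 0.0078 0.0129]
top z50-68 687 c [607.3 179.9] s [97.7 43.3] a 24.5 z [0.0538 0.0593 0.0656]
top tray wall 470 c [523.6 435.9] s [186.  117.5] a 86.2 z [0.01   0.0137 0.0174]
top va 115 c [611.3 306.6] s [19.4 19.5] a 50.3 z [0.0738 0.0773 0.0796]
top vb 117 c [660.2 328.2] s [19.4 19.3] a 44.7 z [0.0729 0.0769 0.0791]
sc handle 210 c [423.9 271. ] s [20.1 40.4] a 89.7 z [0.0587 0.0656 0.0672]
sc tongue 218 c [486.6 272. ] s [73. 13.] a 0.3 z [0.0129 0.0216 0.0253]
sc foot 144 c [455.4 270. ] s [ 27.1 122.7] a 89.0 z [0.0056 0.0078 0.0105]
sc cheeks 308 c [623.2 179.7] s [60.  46.2] a 14.7 z [0.0695 0.072  0.0737]
sc block base 663 c [617.4 178.5] s [99.8 80.8] a 14.1 z [0.0048 0.0083 0.0149]
sc z50-68 512 c [607.8 174
[... 2028 characters left out ...]
 58  58  56  -4  -4   2   1   1  -2
182  -1   1  -2   0   7   8  14  10   8   8   9   6   8   2   2  52  57  58  61  62  55  -2   1   2   1   1  -1
184   0  -2   0   2   1   9   9   8   7   3  -2  -1  -1   0   0  -0  54  60  60  63  59   0   1  -1   1   3  -1
186  -2  -2  -1   1   0   4   0   1   2   1  -3   1  -0   1   0  -0  55  58  59  63  58  53  -0   2   1   3   1
188   2  -1   1  -0   1   1  -1   1   0   0   0   3   1  -1  -3   4  52  56  50  44   1   0  -0   2  -3  -0   1
190  -1  -1   1  -1   2  -0   1 nan   1   1  -3   1   2  -3   4   0  -0   2  -1  -1   1   0   1  -1  -3  -0  -2
[0.60937859 0.18226434 0.05894971] [0.56326272 0.16842678 0.05875611] [0.5811702  0.16818134 0.05812336]
```

View pics/crop1.png

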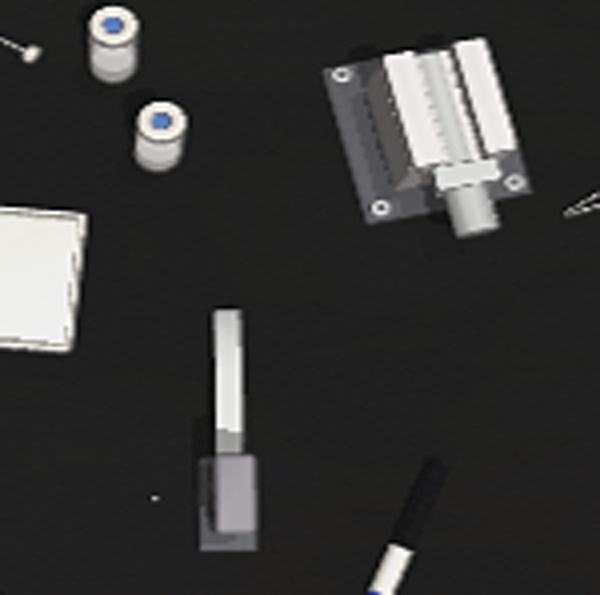

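```bash
cat >> h.py <<'E'
from scipy.spatial.transform import Rotation as Ro
def inc(p,yaw):
    "increment (cm, deg) from the present pose to TCP p with tool straight down, tool yaw deg (wedge x axis = -tool x)"
    s=state();R=Ro.from_euler('xyz',s['tcp_rot']);T=Ro.from_euler('xyz',[np.pi,0,np.radians(yaw+180)])
    return np.round(R.inv().apply(np.array(p)-s['tool_pos'])*100,3),np.round((R.inv()*T).as_rotvec(degrees=True),2)
E
python3 - <<'E'
from h import *
W=np.load('top.npy');S=np.load('scene.npy')
a=np.radians(14.2);u=np.array([np.cos(a),np.sin(a)]);n=np.array([-u[1],u[0]])
for w,c in((W,(.6234,.1809)),(S,(.6232,.1797))):
    d=w[...,:2]-np.array(c);s=d@u;l=d@n;z=w[...,2]
    m=(s>-.064)&(s<-.046)&(abs(l)<.02)&(z>.045)&(z<.07)
    L=l[m]*1000;Z=z[m]*1000;q=np.polyfit(L,Z,2);print('rod l',m.sum(),np.percentile(L,[2,50,98]).round(1),'vertex',-q[1]/2/q[0],'smin',s[(s<-.04)&(abs(l)<.012)&(z>.05)].min())
    m=(abs(s)<.028)&(abs(l)<.03)&(z>.067);L=l[m]*1000
    print('cheeks: yaw fit',[np.degrees(a)+np.degrees(np.arctan(np.polyfit(s[m&k],l[m&k],1)[0])) for k in(l>.0,l<0)],'inner/outer',np.percentile(L[L>0],[2,98]),np.percentile(L[L<0],[2,98]))
    m=(s>-.025)&(s<.025)&(abs(l)<.008)&(z>.055)&(z<.065);print('channel centre',np.percentile(l[m]*1000,[1,50,99]).round(1), z[m].mean())
    m=(w[...,0]>.452)&(w[...,0]<.488)&(abs(w[...,1]-.273)<.0045);Z=z[m];Z=Z[Z>.012];print('tongue flat z',len(Z),np.median(Z),Z.mean())
    m=(w[...,0]>.408)&(w[...,0]<.442)&(abs(w[...,1]-.272)<.007)&(z>.055);print('handle top',z[m].mean())
    m=(w[...,0]>.48)&(w[...,0]<.61)&(w[...,1]>.33)&(w[...,1]<.53)&(z>.0)&(z<.006)
    m=(w[...,0]>.49)&(w[...,0]<.6)&(w[...,1]>.325)&(w[...,1]<.53)&(z>.011)&(z<.018)
    p=(w[m][:,:2]*1000).astype(np.float32);print('tray',cv2.minAreaRect(p))
print(state()['time'],inc((.4248,.2718,.30),.3))
E
```

```text
rod l 122 [-8.9  2.   9.8] vertex 0.2970164809325366 smin -0.0641153800378118
cheeks: yaw fit [np.float64(13.666424444680848), np.float64(13.916556773112845)] inner/outer [ 9.1251184  22.90176529] [-22.77368954  -8.99199637]
channel centre [-7.9 -0.9  5.9] 0.05901162600507574
tongue flat z 103 0.0242334705076179 0.024232605356978378
handle top 0.06585273631118324
tray ((533.3147583007812, 435.27056884765625), (185.86257934570312, 97.7529067993164), 86.0705795288086)
rod l 88 [-9.1 -1.4  8.9] vertex 0.5956855417104362 smin -0.06585172866669499
cheeks: yaw fit [np.float64(13.176797421490765), np.float64(13.933080086390381)] inner/outer [ 9.04224159 22.58177188] [-22.78755938  -9.37953718]
channel centre [-5.6  0.7  7.4] 0.05955910131212358
tongue flat z 59 0.024380986207235163 0.02434373433710215
handle top 0.06628585964380138
tray ((535.1651611328125, 433.06829833984375), (187.2454071044922, 95.96497344970703), 87.76949310302734)
0.75 (array([-26.948, -17.375,  10.469]), array([  0.  ,   0.  , -25.39]))
```

Request:
drive_tool(increments="-5 -3.5 1.5 0 0 -5 1;-11 -7 4 0 0 -11 1;-16.5 -10.5 6 0 0 -16 1;-22 -14 8.5 0 0 -21 1;-26 -16.8 10 0 0 -24.5 1;-26.95 -17.4 10.5 0 0 -25.4 1;-26.95 -17.4 10.5 0 0 -25.4 1")

```text
time: 1.62
tool_pos: [0.4253, 0.2701, 0.2988]
tcp_rot: [-3.141, -0.001, -3.139]
wrist_force: [-1.0, -0.3, 0.5]
opening: 0.0854
grasp_force: 0.0
```

```bash
python3 - <<'E'
from h import *
print(inc((.4248,.2718,.1997),.3))
c=imaging.get_image('wrist');cv2.imwrite('pics/w1.png',c['image'])
K=np.array(c['intrinsics']);print(K,c['rvec'],c['tvec'])
R,_=cv2.Rodrigues(np.array(c['rvec'],float));t=np.array(c['tvec'],float).ravel()
print('cam pos',-R.T@t)
v,u=np.mgrid[:400,:640];dx=u-K[0,2];dy=v-K[1,2];r=np.hypot(dx,dy);th=r/K[0,0];d=c['z_map']
P=np.stack([d*np.tan(th)*dx/np.maximum(r,1e-9),d*np.tan(th)*dy/np.maximum(r,1e-9),d],-1);w=(P-t)@R;w[d<=0]=np.nan
np.save('w1.npy',w)
for n,zr,b in(('handle',(.06,.075),(.39,.46,.24,.31)),('tongue',(.012,.03),(.45,.54,.25,.3)),('cheeks',(.068,.08),(.57,.68,.12,.25)),('tray',(.010,.018),(.48,.62,.32,.53))):
    m=(w[...,0]>b[0])&(w[...,0]<b[1])&(w[...,1]>b[2])&(w[...,1]<b[3])&(w[...,2]>zr[0])&(w[...,2]<zr[1])
    p=w[m]
    if len(p)>5:print(n,len(p),cv2.minAreaRect((p[:,:2]*1000).astype(np.float32)),np.median(p[:,2]))
E
```

```text
(array([0.031, 0.176, 9.911]), array([-0.05, -0.08, -0.18]))
[[309.70691629   0.         313.9712574 ]
 [  0.         309.70691629 202.6614749 ]
 [  0.           0.           1.        ]] [-2.04810527 -2.05189487 -0.32778121] [-0.26921894 -0.41159274  0.14769282]
cam pos [0.34449688 0.26995218 0.26860438]
handle 1316 ((424.2590026855469, 271.12884521484375), (39.36810302734375, 17.70977210998535), 1.0427494049072266) 0.0662012015125755
tongue 557 ((493.5382995605469, 272.3977966308594), (59.2961311340332, 10.425881385803223), 1.0387012958526611) 0.024118926564854214
tray 895 ((529.8350830078125, 433.9476013183594), (81.6731948852539, 197.63848876953125), 5.588435649871826) 0.013810465305299335
```

View pics/w1.png

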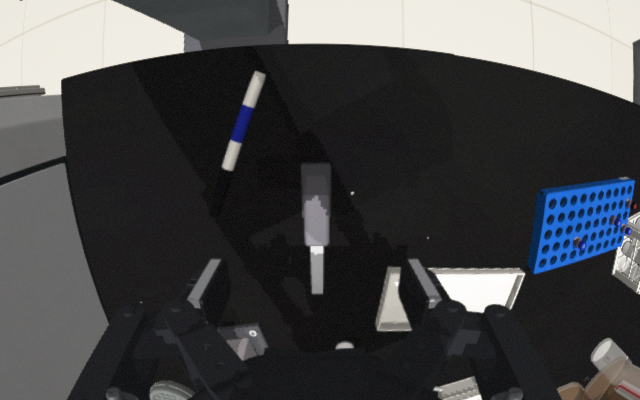

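The wrist view shows the handle centred between the open fingers at (316,205), with the tongue pointing down-image at (317,270). I'll descend and grip.

Request:
drive_tool(increments="0.1 0.15 3 0 0 -0.2 1;0.1 0.15 6.5 0 0 -0.2 1;0.1 0.15 9.2 0 0 -0.2 1;0.1 0.15 9.9 0 0 -0.2 1;0.1 0.15 9.9 0 0 -0.2 -1;0.1 0.15 9.9 0 0 -0.2 -1;0.1 0.15 9.9 0 0 -0.2 -1;0.1 0.15 9.9 0 0 -0.2 -1")

```text
time: 2.68
tool_pos: [0.4239, 0.2731, 0.2015]
tcp_rot: [3.141, 0.001, -3.133]
wrist_force: [0.2, -0.2, 2.7]
opening: 0.0169
grasp_force: 62.8
```

Request:
drive_tool(increments="0 0 0 0 0 0 -1;0 0 0 0 0 0 -1")

```text
time: 2.92
tool_pos: [0.4239, 0.2731, 0.2015]
tcp_rot: [3.141, 0.001, -3.133]
wrist_force: [-0.7, -1.6, 5.3]
opening: 0.0172
grasp_force: 63.0
```

Request:
drive_tool(increments="0 0 -1 0 0 0 -1;0 0 -3 0 0 0 -1;0 0 -6 0 0 0 -1;0 0 -9 0 0 0 -1;0 0 -10 0 0 0 -1;0 0 -10 0 0 0 -1")

```text
time: 3.68
tool_pos: [0.4237, 0.2731, 0.3006]
tcp_rot: [3.141, 0.0, -3.133]
wrist_force: [-0.4, 0.4, -1.8]
opening: 0.0173
grasp_force: 62.3
```

```bash
python3 - <<'E'
from h import *
s=state();print(s['tool_pos'],s['tcp_rot'],s['wrist_force'])
print(inc((.4398,.1349,.29),13.9),inc((.4398,.1349,.29),0))
E
```

```text
[0.42369892 0.27309026 0.30058285] [ 3.14143786e+00  1.68679586e-04 -3.13257691e+00] [-0.38188566  0.39536561 -1.78365584]
(array([ -1.485, -13.833,   1.056]), array([ 1.000e-02,  1.000e-02, -1.338e+01])) (array([ -1.485, -13.833,   1.056]), array([0.01, 0.01, 0.52]))
```

Request:
drive_tool(increments="-0.2 -2 0.1 0 0 -2 -1;-0.6 -5.5 0.4 0 0 -5.5 -1;-1 -9 0.7 0 0 -9 -1;-1.4 -12.3 1 0 0 -12 -1;-1.5 -13.8 1.05 0 0 -13.4 -1;-1.5 -13.8 1.05 0 0 -13.4 -1;-1.5 -13.8 1.05 0 0 -13.4 -1")

```text
time: 4.55
tool_pos: [0.4397, 0.1356, 0.2892]
tcp_rot: [3.141, -0.002, -2.899]
wrist_force: [-0.4, -0.1, -2.1]
opening: 0.0174
grasp_force: 62.2
```

```bash
cat > look.py <<'E'
from h import *
import sys
s=state();print(s['time'],s['tool_pos'].round(4),np.degrees(s['tcp_rot']).round(2),s['wrist_force'].round(2),s['ft_torque'].round(3))
acc={}
for cam in('top','scene'):
    ws=[]
    for k in range(4):
        c=imaging.get_image(cam);ws.append(cloud(c))
    cv2.imwrite(f'pics/{cam}_{sys.argv[1]}.png',c['image'])
    w=np.nanmedian(ws,axis=0)
    a=np.radians(13.9);u=np.array([np.cos(a),np.sin(a)]);n=np.array([-u[1],u[0]])
    E=np.array([.5592,.1644]);d=w[...,:2]-E;S=d@u*1000;L=d@n*1000;Z=w[...,2]*1000
    zt=(s['tool_pos'][2]-.2015+.0243)*1000
    def rep(nm,m):
        p=np.stack([S[m],L[m]],-1).astype(np.float32)
        if len(p)<6: print(cam,nm,len(p));return
        q=np.polyfit(p[:,0],p[:,1],1)
        (cc,sz,an)=cv2.minAreaRect(p);print(cam,nm,len(p),'s',np.percentile(p[:,0],[1,99]).round(1),'l',np.percentile(p[:,1],[1,50,99]).round(1),'fit@mid',round(np.polyval(q,p[:,0].mean()),2),'slope deg',round(np.degrees(np.arctan(q[0])),2),'rect',np.round(cc,1),np.round(sz,1),round(an,1),'z',np.median(Z[m]).round(1))
    h=(s['tool_pos'][:2]-E)@u*1000
    rep('tongue flat',(S>h+24)&(S<h+64)&(abs(L)<12)&(abs(Z-zt)<5))
    rep('tongue',(S>h+24)&(S<h+105)&(abs(L)<12)&(Z>zt-15)&(Z<zt+5))
    rep('rod',(S>-3)&(S<20)&(abs(L)<14)&(Z>52)&(Z<66))
    rep('clip',(S>22)&(S<37)&(abs(L)<20)&(Z>60)&(Z<69))
    rep('cheek+',(S>40)&(S<92)&(L>5)&(L<28)&(Z>67)&(Z<78))
    rep('cheek-',(S>40)&(S<92)&(L<-5)&(L>-28)&(Z>67)&(Z<78))
    rep('rodtop channel',(S>42)&(S<92)&(abs(L)<8)&(Z>55)&(Z<65))
E
python3 look.py a; python3 -c "
from h import *
i=cv2.imread('pics/top_a.png');cv2.imwrite('pics/crop2.png',cv2.resize(i[120:260,340:460],None,fx=4,fy=4,interpolation=cv2.INTER_CUBIC))"
```

```text
4.55 [0.4397 0.1356 0.2892] [ 1.7997e+02 -9.0000e-02 -1.6610e+02] [-0.37 -0.12 -2.11] [0.017 0.009 0.035]
top tongue flat 184 s [-98.1 -59.4] l [-3.7  2.3  7.3] fit@mid 2.19 slope deg 0.04 rect [-78.8   1.8] [11.1 39.5] 89.9 z 111.9
top tongue 369 s [-97.9 -24.7] l [-3.7  2.8  7.4] fit@mid 2.64 slope deg -0.49 rect [-61.3   1.9] [11.4 74.6] 89.8 z 111.1
top rod 110 s [ 2.3 19.8] l [-8.1  1.9  9.7] fit@mid 1.63 slope deg 1.15 rect [11.3  0.8] [18.1 18. ] 2.1 z 58.2
top clip 113 s [22.7 36.9] l [-13.2   0.6  14.6] fit@mid 0.74 slope deg -3.87 rect [29.6  0.6] [28.3 14.6] 89.9 z 64.2
top cheek+ 249 s [40.9 91.8] l [ 9.5 17.  23.4] fit@mid 16.87 slope deg 0.42 rect [66.2 16.4] [51.7 14.3] 0.3 z 71.9
top cheek- 247 s [40.7 91.6] l [-22.4 -14.9  -8.6] fit@mid -15.03 slope deg -0.16 rect [ 65.9 -15.6] [14.2 51.8] 89.6 z 71.8
top rodtop channel 230 s [42.6 91.7] l [-7.9 -0.4  6.4] fit@mid -0.61 slope deg -0.03 rect [67.1 -0.7] [49.7 14.6] 0.6 z 59.0
scene tongue flat 0
scene tongue 19 s [-42.5 -24.8] l [-2.7  1.5  6. ] fit@mid 1.56 slope deg 5.54 rect [-33.    1.1] [18.3  8.7] 19.6 z 104.5
scene rod 18 s [ 1.3 18.7] l [-9.8 -8.4 -4.3] fit@mid -7.9 slope deg -9.9 rect [ 9.7 -8.8] [ 4.1 18.8] 74.0 z 55.1
scene clip 16 s [24.2 36.9] l [-19.4  11.6  18.6] fit@mid 5.41 slope deg -25.73 rect [30.4 -0.4] [38.7 12.8] 89.6 z 64.4
scene cheek+ 42 s [41.1 91.9] l [ 8.8 15.1 21.3] fit@mid 14.84 slope deg -4.65 rect [66.4 15. ] [12.4 51. ] 89.9 z 72.2
scene cheek- 78 s [41.3 91.2] l [-23.4 -20.3  -9.9] fit@mid -19.02 slope deg 7.93 rect [ 65.9 -17.5] [50.9 13.4] 2.6 z 72.0
scene rodtop channel 5
```

View pics/crop2.png

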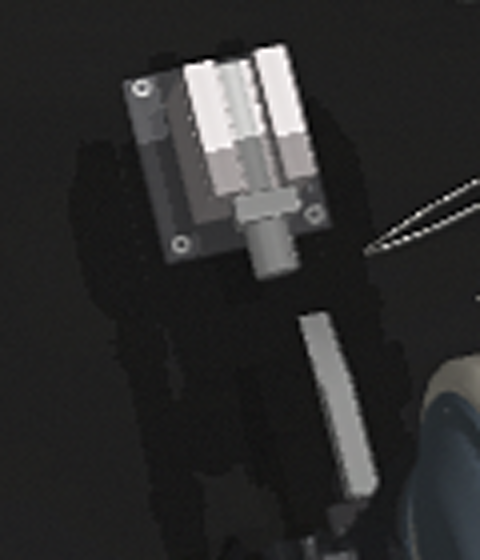

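Request:
drive_tool(increments="-0.3 -0.1 0.5 0 0 0 -1;-0.6 -0.1 1.5 0 0 0 -1;-1 -0.12 2.5 0 0 0 -1;-1.3 -0.12 3.2 0 0 0 -1;-1.5 -0.12 3.45 0 0 0 -1;-1.5 -0.12 3.45 0 0 0 -1")

```text
time: 5.7
tool_pos: [0.4549, 0.1377, 0.2555]
tcp_rot: [-3.142, -0.0, -2.899]
wrist_force: [0.3, 0.4, -2.0]
opening: 0.0173
grasp_force: 62.3
```

```bash
python3 look.py b|grep -v "scene"; python3 -c "
from h import *
i=cv2.imread('pics/top_b.png');j=cv2.imread('pics/scene_b.png')
cv2.imwrite('pics/crop3.png',np.hstack([cv2.resize(i[130:250,360:450],(390,520),interpolation=cv2.INTER_CUBIC),cv2.resize(j[160:280,310:400],(390,520),interpolation=cv2.INTER_CUBIC)]))"
```

```text
5.7 [0.4549 0.1377 0.2555] [-1.8000e+02 -2.0000e-02 -1.6609e+02] [ 0.26  0.36 -2.  ] [-0.023  0.007  0.006]
top tongue flat 163 s [-82.9 -44.1] l [-5.5  0.6  5.5] fit@mid 0.41 slope deg -1.6 rect [-63.6   0.1] [11.4 39.7] 89.2 z 78.4
top tongue 332 s [-82.6  -9.4] l [-5.5  1.1  5.4] fit@mid 0.8 slope deg -0.95 rect [-46.   -0.1] [11.4 75. ] 89.6 z 77.3
top rod 108 s [ 2.3 20. ] l [-8.2  1.7  9.3] fit@mid 1.51 slope deg -0.27 rect [11.   0.4] [18.1 17.7] 88.3 z 58.3
top clip 110 s [25.5 36.6] l [-13.    0.7  14.2] fit@mid 0.47 slope deg -0.31 rect [29.4  0.4] [14.6 28. ] 2.1 z 64.0
top cheek+ 248 s [40.5 91.3] l [ 9.8 17.  23.5] fit@mid 16.85 slope deg -0.33 rect [66.  16.7] [14.2 51.8] 89.4 z 71.8
top cheek- 246 s [40.7 91.5] l [-22.3 -14.9  -8.5] fit@mid -15.05 slope deg 0.08 rect [ 66.2 -15.6] [14.3 51.7] 89.9 z 71.7
top rodtop channel 228 s [42.3 91.2] l [-7.9 -0.3  6.4] fit@mid -0.61 slope deg -0.6 rect [66.9 -0.6] [14.6 49.9] 89.8 z 58.8
```

View pics/crop3.png

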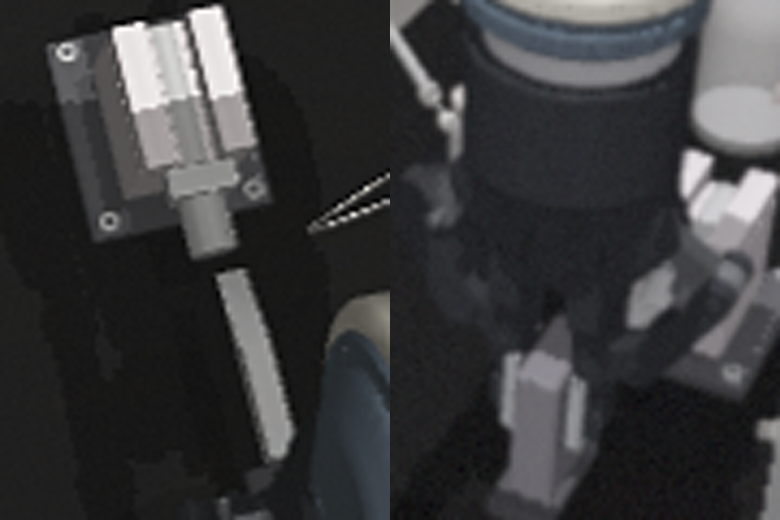

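Request:
drive_tool(increments="-0.5 0.05 0 0 0 0 -1;-1.2 0.05 0 0 0 0 -1;-1.8 0.05 0 0 0 0 -1;-2 0.05 0.1 0 0 0 -1;-2 0.05 0.25 0 0 0 -1;-2 0.05 0.35 0 0 0 -1;-2 0.05 0.35 0 0 0 -1")

```text
time: 6.98
tool_pos: [0.4739, 0.1429, 0.252]
tcp_rot: [-3.142, -0.0, -2.899]
wrist_force: [0.4, -0.3, -1.3]
opening: 0.0172
grasp_force: 62.3
```

Request:
drive_tool(increments="0 0 0.05 0 0 0 -1;0 0 0.05 0 0 0 -1;0 0 0.1 0 0 0 -1;0 0 0.1 0 0 0 -1")

```text
time: 7.48
tool_pos: [0.474, 0.1429, 0.2511]
tcp_rot: [3.142, -0.0, -2.899]
wrist_force: [-0.6, 1.1, -2.7]
opening: 0.0169
grasp_force: 62.3
```

Request:
drive_tool(increments="0 0 0.05 0 0 0 -1;0 0 0.05 0 0 0 -1;0 0 0.05 0 0 0 -1")

```text
time: 7.85
tool_pos: [0.4741, 0.143, 0.2507]
tcp_rot: [-3.142, 0.0, -2.899]
wrist_force: [0.2, 0.4, -2.6]
opening: 0.0171
grasp_force: 62.3
```

Request:
drive_tool(increments="0 0 0.05 0 0 0 -1;0 0 0.05 0 0 0 -1;0 0 0.05 0 0 0 -1")

```text
time: 8.22
tool_pos: [0.4741, 0.143, 0.2503]
tcp_rot: [-3.142, 0.0, -2.899]
wrist_force: [0.2, 0.9, -2.9]
opening: 0.0174
grasp_force: 62.4
```

Request:
drive_tool(increments="0 0 0.05 0 0 0 -1;0 0 0.05 0 0 0 -1;0 0 0.05 0 0 0 -1")

```text
time: 8.6
tool_pos: [0.4741, 0.143, 0.25]
tcp_rot: [3.142, 0.001, -2.899]
wrist_force: [-0.1, 0.7, 1.4]
opening: 0.0174
grasp_force: 62.6
```

Request:
drive_tool(increments="0 0 0.05 0 0 0 -1;0 0 0.05 0 0 0 -1;0 0 0.05 0 0 0 -1")

```text
time: 8.98
tool_pos: [0.4742, 0.143, 0.2496]
tcp_rot: [-3.142, 0.001, -2.899]
wrist_force: [-1.4, 0.1, 2.1]
opening: 0.0172
grasp_force: 62.8
```

Request:
drive_tool(increments="-0.2 0 -0.02 0 0 0 -1;-0.5 0 -0.02 0 0 0 -1;-0.8 0 -0.02 0 0 0 -1;-1 0 -0.02 0 0 0 -1;-1 0 -0.02 0 0 0 -1")

```text
time: 9.6
tool_pos: [0.4841, 0.1454, 0.2495]
tcp_rot: [3.142, 0.001, -2.899]
wrist_force: [1.4, -0.9, 3.2]
opening: 0.0174
grasp_force: 63.0
```

Request:
drive_tool(increments="-0.1 0 0 0 0 0 -1;-0.2 0 0 0 0 0 -1;-0.3 0 0 0 0 0 -1;-0.3 0 0 0 0 0 -1")

```text
time: 10.1
tool_pos: [0.4868, 0.1461, 0.2495]
tcp_rot: [-3.142, 0.0, -2.899]
wrist_force: [-0.7, 0.1, 5.2]
opening: 0.017
grasp_force: 63.1
```

Request:
drive_tool(increments="0 0 -0.03 0 0 0 -1;-0.1 0 -0.03 0 0 0 -1;-0.2 0 -0.03 0 0 0 -1;-0.2 0 -0.03 0 0 0 -1")

```text
time: 10.6
tool_pos: [0.4887, 0.1466, 0.2497]
tcp_rot: [3.142, 0.0, -2.899]
wrist_force: [-0.2, 0.1, 4.6]
opening: 0.0172
grasp_force: 63.1
```

Request:
drive_tool(increments="-0.1 0 0 0 0 0 -1;-0.2 0 0 0 0 0 -1;-0.2 0 0 0 0 0 -1")

```text
time: 10.98
tool_pos: [0.4905, 0.147, 0.2497]
tcp_rot: [-3.142, -0.001, -2.899]
wrist_force: [-2.1, -0.9, 5.7]
opening: 0.0175
grasp_force: 63.2
```

Request:
drive_tool(increments="-0.1 0 0 0 0 0 -1;-0.2 0 0 0 0 0 -1;-0.2 0 0 0 0 0 -1")

```text
time: 11.35
tool_pos: [0.4921, 0.1475, 0.2497]
tcp_rot: [-3.142, -0.002, -2.899]
wrist_force: [-6.0, -1.7, 6.8]
opening: 0.0173
grasp_force: 63.5
```

Request:
drive_tool(increments="0 0 -0.03 0 0 0 -1;0 0 -0.06 0 0 0 -1;0 0 -0.06 0 0 0 -1")

```text
time: 11.72
tool_pos: [0.4922, 0.1474, 0.25]
tcp_rot: [3.142, -0.002, -2.899]
wrist_force: [-4.4, -0.7, 4.9]
opening: 0.0171
grasp_force: 63.4
```

```bash
python3 - <<'E'
from h import *
s=state();print(s['tool_pos'].round(4),s['tcp_rot'].round(4),s['wrist_force'].round(2),s['ft_torque'].round(3))
ws=[cloud(imaging.get_image('top')) for k in range(4)];w=np.nanmedian(ws,axis=0)
a=np.radians(13.9);u=np.array([np.cos(a),np.sin(a)]);n=np.array([-u[1],u[0]])
d=w[...,:2]-np.array([.5592,.1644]);S=d@u*1000;L=d@n*1000-.5;Z=w[...,2]*1000
for s0 in range(-50,62,4):
    m=(S>=s0)&(S<s0+4)&(abs(L)<4.5)&(Z>50);print(s0,m.sum(),np.median(Z[m]).round(1) if m.any() else '')
m=(S>20)&(S<40)&(Z>61)&(Z<71)&(abs(L)<16);print(cv2.minAreaRect(np.stack([S[m],L[m]],-1).astype(np.float32)))
i=imaging.get_image('top')['image'];cv2.imwrite('pics/crop4.png',cv2.resize(i[130:230,365:445],None,fx=5,fy=5,interpolation=cv2.INTER_CUBIC))
E
```

```text
[0.4922 0.1474 0.25  ] [ 3.1416e+00 -1.9000e-03 -2.8987e+00] [-4.44 -0.69  4.86] [-0.056  0.379 -0.038]
-50 38 454.0
-46 36 451.5
-42 38 448.1
-38 38 443.6
-34 39 436.1
-30 27 425.2
-26 12 72.4
-22 13 72.6
-18 11 72.0
-14 13 72.2
-10 12 72.3
-6 12 72.3
-2 11 71.9
2 11 70.6
6 11 69.3
10 12 67.6
14 11 65.8
18 10 64.3
22 11 63.3
26 12 64.0
30 13 64.1
34 10 63.9
38 10 59.5
42 12 58.9
46 12 60.1
50 11 59.1
54 11 59.7
58 11 59.0
((29.997432708740234, -0.05045318603515625), (19.006677627563477, 28.329538345336914), 2.0508861541748047)
```

View pics/crop4.png

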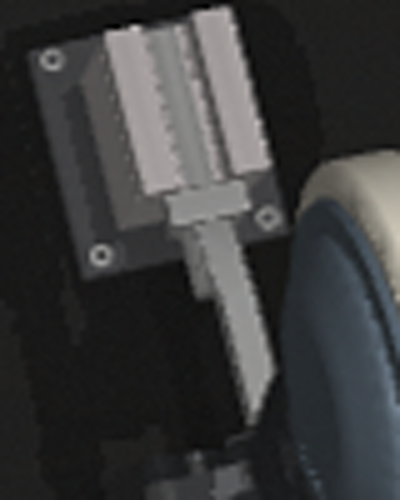

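The picture shows the tongue tip under the clip's bridge at px (215,215), a little right of centre by eye. I'll check the lateral offset numerically.

```bash
python3 - <<'E'
from h import *
from scipy import ndimage
C=[imaging.get_image('top') for k in range(3)];w=np.nanmedian([cloud(c) for c in C],axis=0)
a=np.radians(13.9);u=np.array([np.cos(a),np.sin(a)]);n=np.array([-u[1],u[0]])
# sub-pixel: sample gray on lines of const s, at height z, by projection
c=C[0];R,_=cv2.Rodrigues(np.array(c['rvec'],float))
g=np.mean([cv2.cvtColor(x['image'],cv2.COLOR_BGR2GRAY).astype(float) for x in C],0)
l=np.arange(-18,18.1,1.)
for s0,z in((-20,.0725),(-10,.0725),(0,.071),(8,.068),(14,.066),(18,.065),(21,.0645),(27,.0645),(30,.0645),(33,.0645)):
    X=np.array([[.5592,.1644,0]+np.append(s0/1000*u+li/1000*n,z) for li in l])
    p,_=cv2.projectPoints(X,np.array(c['rvec'],float),np.array(c['tvec'],float),np.array(c['intrinsics'],float),None);p=p[:,0]
    print(s0,' '.join('%3d'%x for x in ndimage.map_coordinates(g,[p[:,1],p[:,0]],order=1)))
print('l',' '.join('%3d'%x for x in l))
s=state();print(s['tool_pos'],s['wrist_force'])
d=s['tool_pos'][:2]-[.5592,.1644];print('tcp s,l',d@u*1000,d@n*1000)
E
```

```text
-20  42  42  42  42  42  43  41  36  26  20  19  42  77 118 153 150 147 147 147 147 148 149 145 133  93  67  57  40  22  21  22  22  22  23  23  23  22
-10  43  42  41  36  30  27  23  22  22  20  25  38  65  98 129 149 148 146 146 147 147 145 143 123 102  80  58  32  22  23  22  22  22  22  22  22  20
0  25  24  23  23  23  23  23  23  23  20  20  49  86 123 149 146 144 144 143 143 143 143 140 131 106  87  75  72  72  73  73  68  54  29  19  19  20
8  23  23  24  24  23  23  23  23  22  20  27  42  78 116 134 142 140 139 139 139 139 140 140 138 129 106  98 105 104  99  91  78  44  20  18  19  20
14  30  29  27  27  28  29  30  30  29  26  44  72 110 139 135 134 135 135 136 136 136 136 134 126 114  98  97 105 103  98  88  73  44  26  26  27  28
18  95  92  78  69  65  64  65  65  66  65  66  76  95 123 132 131 131 131 132 133 134 135 134 130 122 114 110 105 100  94  83  66  56  51  51  52  51
21 105 114 109  92  76  65  63  65  65  64  68  78  99 117 127 129 128 128 129 129 130 131 129 124 111  95  95  95  97  95  83  71  55  50  51  51  51
27  79  69  58  73  91 117 125 122 123 129 134 138 135 132 127 123 123 131 145 147 141 136 127 123 121 122 128 139 137 132 124 115  99  83  69  59  50
30  63  63  68  77 105 132 141 143 141 141 141 141 141 142 142 141 140 141 141 141 141 142 142 141 141 140 141 141 142 143 143 138 127  93  71  71  71
33  64  65  68  81  98 122 142 140 140 140 140 139 139 138 138 139 139 139 139 139 139 139 138 138 138 139 139 139 140 140 137 133 105  76  76  79  84
l -18 -17 -16 -15 -14 -13 -12 -11 -10  -9  -8  -7  -6  -5  -4  -3  -2  -1   0   1   2   3   4   5   6   7   8   9  10  11  12  13  14  15  16  17  18
[0.49215461 0.14746463 0.24991517] [-4.71534487 -2.31613888  5.18321585]
tcp s,l -69.15041149412016 -0.3332571895220677
```

Request:
drive_tool(increments="0 0 -0.03 0 0 0 -1;-0.1 0 -0.06 0 0 0 -1;-0.2 0 -0.06 0 0 0 -1;-0.2 0 -0.06 0 0 0 -1")

```text
time: 12.62
tool_pos: [0.494, 0.1479, 0.2501]
tcp_rot: [3.142, -0.003, -2.899]
wrist_force: [-5.4, -1.5, 4.3]
opening: 0.0172
grasp_force: 63.2
```

Request:
drive_tool(increments="-0.1 0 -0.02 0 0 0 -1;-0.2 0 -0.03 0 0 0 -1;-0.2 0 -0.03 0 0 0 -1")

```text
time: 13.0
tool_pos: [0.4959, 0.1484, 0.2502]
tcp_rot: [3.142, -0.003, -2.899]
wrist_force: [-5.2, -1.9, 2.6]
opening: 0.0173
grasp_force: 63.2
```

Request:
drive_tool(increments="-0.1 0 -0.01 0 0 0 -1;-0.2 0 -0.02 0 0 0 -1;-0.3 0 -0.02 0 0 0 -1;-0.3 0 -0.02 0 0 0 -1")

```text
time: 13.5
tool_pos: [0.4988, 0.1491, 0.2503]
tcp_rot: [3.142, -0.003, -2.899]
wrist_force: [-5.3, -0.6, 2.2]
opening: 0.0175
grasp_force: 63.2
```

Request:
drive_tool(increments="-0.1 0 -0.01 0 0 0 -1;-0.2 0 -0.02 0 0 0 -1;-0.3 0 -0.02 0 0 0 -1;-0.3 0 -0.02 0 0 0 -1")

```text
time: 14.0
tool_pos: [0.5017, 0.1498, 0.2504]
tcp_rot: [3.142, -0.004, -2.899]
wrist_force: [-6.5, -1.3, 2.1]
opening: 0.0173
grasp_force: 63.1
```

Request:
drive_tool(increments="-0.1 0 -0.01 0 0 0 -1;-0.2 0 -0.02 0 0 0 -1;-0.3 0 -0.02 0 0 0 -1;-0.3 0 -0.02 0 0 0 -1")

```text
time: 14.5
tool_pos: [0.5047, 0.1506, 0.2505]
tcp_rot: [3.142, -0.003, -2.899]
wrist_force: [-4.6, -0.8, 0.6]
opening: 0.0175
grasp_force: 62.9
```

Request:
drive_tool(increments="-0.1 0 -0.01 0 0 0 -1;-0.2 0 -0.02 0 0 0 -1;-0.3 0 -0.02 0 0 0 -1;-0.3 0 -0.02 0 0 0 -1")

```text
time: 15.0
tool_pos: [0.508, 0.1513, 0.251]
tcp_rot: [3.142, -0.001, -2.899]
wrist_force: [-2.2, -0.7, -5.5]
opening: 0.0174
grasp_force: 62.0
```

Request:
drive_tool(increments="-0.1 0 -0.01 0 0 0 -1;-0.2 0 -0.01 0 0 0 -1;-0.3 0 -0.01 0 0 0 -1;-0.3 0 -0.01 0 0 0 -1")

```text
time: 15.5
tool_pos: [0.5113, 0.1522, 0.2526]
tcp_rot: [3.142, 0.002, -2.899]
wrist_force: [-1.4, 0.3, -4.3]
opening: 0.0174
grasp_force: 61.9
```

Request:
drive_tool(increments="-0.1 0 -0.01 0 0 0 -1;-0.2 0 -0.01 0 0 0 -1;-0.3 0 -0.01 0 0 0 -1;-0.3 0 -0.01 0 0 0 -1")

```text
time: 16.0
tool_pos: [0.5141, 0.1529, 0.2526]
tcp_rot: [-3.142, 0.001, -2.899]
wrist_force: [-0.3, -0.8, -2.3]
opening: 0.0177
grasp_force: 62.4
```

```bash
cat > prof.py <<'E'
from h import *
import sys
s=state();print(s['time'],s['tool_pos'].round(4),s['tcp_rot'].round(4),s['wrist_force'].round(2))
C=[imaging.get_image('top') for k in range(4)];w=np.nanmedian([cloud(c) for c in C],axis=0)
a=np.radians(13.9);u=np.array([np.cos(a),np.sin(a)]);n=np.array([-u[1],u[0]])
d=w[...,:2]-np.array([.5592,.1644]);S=d@u*1000;L=d@n*1000-.3;Z=w[...,2]*1000
h=(s['tool_pos'][:2]-[.5592,.1644])@u*1000;print('tip s',h+98)
print([(s0,float(np.nanmedian(Z[(S>=s0)&(S<s0+3)&(abs(L)<4.5)&(Z>50)&(Z<100)]).round(1))) for s0 in range(-24,75,3) if ((S>=s0)&(S<s0+3)&(abs(L)<4.5)&(Z>50)&(Z<100)).any()])
for s0 in range(9,45,3):
    m=(S>=s0)&(S<s0+3)&(abs(L)<20)&(Z>50)&(Z<100);o=np.argsort(L[m]);print(s0,[(round(x),round(z)) for x,z in zip(L[m][o],Z[m][o])][::2])
cv2.imwrite('pics/crop_%s.png'%sys.argv[1],cv2.resize(C[0]['image'][130:230,365:445],None,fx=5,fy=5,interpolation=cv2.INTER_CUBIC))
E
python3 prof.py 5
```

```text
16.0 [0.5141 0.1529 0.2526] [-3.1416e+00  1.1000e-03 -2.8987e+00] [-0.27 -0.79 -2.33]
tip s 51.432909017483745
[(-18, 75.3), (-15, 74.9), (-12, 75.5), (-9, 75.5), (-6, 75.9), (-3, 74.8), (0, 75.0), (3, 75.3), (6, 75.4), (9, 75.1), (12, 75.1), (15, 75.3), (18, 80.2), (21, 80.5), (24, 80.5), (27, 80.6), (30, 70.9), (33, 70.1), (36, 69.0), (39, 67.6), (42, 67.0), (45, 65.8), (48, 64.9), (51, 63.9), (54, 59.8), (57, 60.0), (60, 58.5), (63, 58.7), (66, 59.4), (69, 58.8), (72, 59.3)]
9 [(-5, 76), (-3, 75), (-1, 75), (1, 75), (3, 76), (4, 76), (5, 61), (6, 74), (6, 58), (8, 57), (10, 54)]
12 [(-5, 74), (-3, 76), (0, 74), (2, 75), (3, 76), (5, 76), (5, 65), (5, 75), (6, 59), (8, 58), (9, 53)]
15 [(-10, 64), (-9, 81), (-8, 76), (-5, 73), (-3, 74), (-2, 80), (0, 76), (1, 75), (4, 81), (5, 79), (5, 62), (6, 70), (7, 57), (8, 56), (8, 78), (10, 53), (10, 78)]
18 [(-9, 81), (-7, 80), (-6, 81), (-4, 81), (-1, 79), (1, 80), (2, 79), (5, 81), (7, 79), (8, 80), (9, 54), (10, 81), (11, 80), (14, 80)]
21 [(-10, 81), (-9, 80), (-7, 80), (-5, 81), (-3, 80), (-1, 81), (1, 80), (4, 79), (6, 80), (8, 82), (
[... 414 characters left out ...]
 (3, 71), (5, 71), (5, 66), (6, 58), (8, 56), (10, 50)]
36 [(-19, 68), (-18, 51), (-16, 53), (-14, 71), (-14, 56), (-12, 57), (-10, 67), (-4, 68), (-1, 71), (0, 69), (3, 69), (5, 69), (6, 69), (7, 57), (8, 55), (10, 56), (12, 65), (14, 68), (15, 52), (17, 63), (18, 71), (19, 57)]
39 [(-20, 71), (-18, 71), (-16, 71), (-15, 72), (-11, 72), (-10, 57), (-9, 64), (-9, 64), (-5, 66), (-4, 67), (-1, 67), (1, 68), (3, 68), (4, 68), (6, 65), (8, 58), (12, 71), (14, 71), (15, 71), (17, 72), (19, 71)]
42 [(-20, 71), (-18, 72), (-16, 71), (-13, 73), (-12, 70), (-10, 70), (-9, 58), (-9, 67), (-4, 67), (-2, 68), (0, 67), (2, 66), (5, 67), (5, 59), (9, 71), (11, 70), (13, 70), (15, 72), (17, 73), (19, 72)]
```

View pics/crop_5.png

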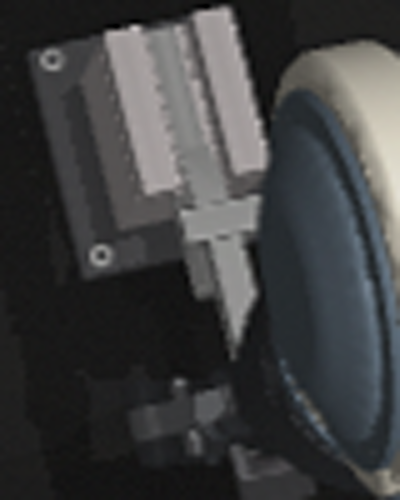

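The clip has popped off the rod. Its bridge top is at z≈80 mm, at px (222,217), and it is resting over the ramp/flat edge. I'll slide the thick part fully under it, then lift.

Request:
drive_tool(increments="-0.2 0 0 0 0 0 -1;-0.4 0 0 0 0 0 -1;-0.6 0 0 0 0 0 -1;-0.8 0 0 0 0 0 -1;-0.8 0 0 0 0 0 -1")

```text
time: 16.82
tool_pos: [0.5218, 0.1548, 0.2521]
tcp_rot: [3.142, 0.0, -2.899]
wrist_force: [0.2, 0.8, -1.5]
opening: 0.0171
grasp_force: 62.4
```

Request:
drive_tool(increments="-0.2 0 0 0 0 0 -1;-0.4 0 0 0 0 0 -1;-0.6 0 0 0 0 0 -1;-0.8 0 0 0 0 0 -1;-1 0 0 0 0 0 -1;-1 0 0 0 0 0 -1")

```text
time: 17.58
tool_pos: [0.5315, 0.1572, 0.2522]
tcp_rot: [3.142, 0.0, -2.899]
wrist_force: [0.4, 0.1, -2.0]
opening: 0.0172
grasp_force: 62.4
```

```bash
python3 prof.py 6
```

```text
17.575 [0.5315 0.1572 0.2522] [ 3.1415e+00  2.0000e-04 -2.8987e+00] [ 0.39  0.1  -1.99]
tip s 69.38892420069571
[(0, 55.0), (3, 74.3), (6, 73.9), (9, 74.0), (12, 74.4), (15, 74.1), (18, 74.8), (21, 74.7), (24, 75.3), (27, 80.2), (30, 80.7), (33, 80.5), (36, 80.4), (39, 74.0), (42, 72.9), (45, 72.0), (48, 71.1), (51, 69.4), (54, 68.2), (57, 67.3), (60, 66.1), (63, 65.5), (66, 64.0), (69, 63.1), (72, 59.3)]
9 [(0, 74), (3, 75), (5, 76), (5, 73), (6, 72), (6, 63), (7, 58), (8, 57), (9, 53)]
12 [(-2, 75), (0, 74), (2, 74), (3, 76), (5, 74), (6, 69), (8, 59), (9, 54), (10, 51)]
15 [(-4, 75), (-3, 75), (-1, 73), (1, 75), (4, 74), (5, 59), (5, 62), (6, 57), (8, 54), (9, 52)]
18 [(-5, 76), (-4, 74), (-2, 72), (0, 74), (2, 75), (4, 74), (6, 65), (6, 58), (6, 58), (8, 57), (9, 54)]
21 [(-5, 74), (-2, 75), (0, 74), (1, 74), (3, 75), (5, 58), (5, 58), (7, 58), (9, 55), (10, 52)]
24 [(-10, 66), (-7, 77), (-4, 82), (-3, 75), (-2, 74), (0, 81), (1, 76), (3, 80), (4, 74), (5, 73), (5, 62), (6, 56), (7, 57), (7, 56), (8, 56), (9, 55), (12, 81), (14, 81)]
27 [(-6, 81), (-5, 82), (-3, 81), (-1, 80), (1, 79), (3, 81), (4, 80), (8, 80), (9, 54), (9, 51), (11, 80), (13, 81)]
30 [(-8, 80), (-5, 82), (-2, 81), (-1, 79), (1, 81), (4, 81), (6, 80), (7, 80), (9, 79), (10, 81), (12, 81), (14, 81)]
33 [(-6, 80), (-5, 80), (-3, 80), (-1, 81), (3, 81), (4, 81), (6, 80), (8, 82), (10, 51), (11, 80), (13, 79)]
36 [(-7, 81), (-3, 81), (-1, 79), (0, 79), (4, 81), (7, 81), (9, 81), (10, 56), (11, 65), (13, 72), (14, 69), (15, 52), (17, 63), (18, 71), (19, 58)]
39 [(-10, 69), (-9, 65), (-3, 75), (0, 74), (2, 74), (4, 74), (6, 65), (10, 72), (14, 72), (15, 72), (17, 73), (19, 72)]
42 [(-10, 72), (-9, 66), (-9, 69), (-4, 74), (-3, 73), (-1, 74), (3, 74), (4, 72), (5, 68), (6, 59), (10, 71), (12, 72), (13, 72), (15, 72), (18, 72)]
```

Request:
drive_tool(increments="-0.15 0 0 0 0 0 -1;-0.3 0 0 0 0 0 -1;-0.4 0 0 0 0 0 -1;-0.4 0 0 0 0 0 -1")

```text
time: 18.27
tool_pos: [0.5353, 0.1581, 0.2522]
tcp_rot: [-3.142, 0.0, -2.899]
wrist_force: [-0.5, 0.6, -1.3]
opening: 0.0172
grasp_force: 62.4
```

Request:
drive_tool(increments="0 0 -0.1 0 0 0 -1;0 0 -0.25 0 0 0 -1;0 0 -0.45 0 0 0 -1;0 0 -0.7 0 0 0 -1;0 0 -1 0 0 0 -1;0 0 -1.3 0 0 0 -1;0 0 -1.5 0 0 0 -1;0 0 -1.5 0 0 0 -1")

```text
time: 19.27
tool_pos: [0.5353, 0.1581, 0.2675]
tcp_rot: [-3.142, 0.0, -2.899]
wrist_force: [0.0, -0.4, -2.5]
opening: 0.0172
grasp_force: 62.4
```

```bash
python3 prof.py 7 | head -12
```

```text
19.275 [0.5353 0.1581 0.2675] [-3.1416e+00  5.0000e-04 -2.8987e+00] [ 0.01 -0.35 -2.48]
tip s 73.27971228896554
[(3, 59.1), (6, 59.3), (9, 60.9), (12, 88.6), (15, 88.9), (18, 89.5), (21, 89.3), (24, 90.2), (27, 91.7), (30, 92.1), (33, 91.9), (36, 91.8), (39, 89.2), (42, 89.2), (45, 88.5), (48, 87.1), (51, 86.0), (54, 85.0), (57, 84.0), (60, 81.6), (63, 81.7), (66, 79.7), (69, 80.2), (72, 78.0)]
9 [(3, 59), (4, 90), (5, 90), (5, 83), (6, 89), (6, 57), (9, 53)]
12 [(1, 90), (2, 60), (3, 91), (4, 90), (5, 89), (6, 78), (6, 57), (7, 55), (9, 56), (10, 53)]
15 [(-2, 89), (0, 90), (2, 61), (3, 59), (3, 59), (5, 89), (5, 81), (5, 80), (7, 56), (8, 55)]
18 [(-4, 90), (-2, 90), (1, 89), (3, 60), (3, 89), (4, 90), (5, 91), (6, 84), (6, 59), (9, 54)]
21 [(-5, 90), (-1, 91), (0, 89), (2, 89), (2, 90), (3, 59), (4, 60), (5, 89), (6, 59), (6, 81), (7, 56), (9, 56), (10, 53)]
24 [(-9, 91), (-7, 92), (-5, 90), (-4, 88), (-2, 90), (0, 90), (1, 89), (3, 60), (3, 89), (5, 90), (5, 72), (5, 81), (6, 57), (7, 92), (8, 57), (8, 91), (9, 53), (11, 86)]
27 [(-10, 92), (-7, 93), (-4, 92), (-2, 93), (-1, 92), (1, 92), (3, 92), (4, 91), (5, 93), (6, 91), (7, 57), (8, 93), (9, 55), (10, 92), (12, 92), (14, 92)]
30 [(-10, 91), (-8, 91), (-7, 91), (-5, 92), (-3, 93), (0, 93), (2, 92), (4, 92), (6, 93), (7, 92), (8, 56), (9, 92), (10, 54), (11, 93), (13, 93), (14, 90)]
33 [(-9, 92), (-8, 92), (-6, 92), (-4, 91), (-2, 93), (0, 92), (1, 91), (3, 92), (7, 92), (7, 92), (8, 92), (9, 53), (10, 91), (10, 93), (14, 92)]
```

View pics/crop_7.png

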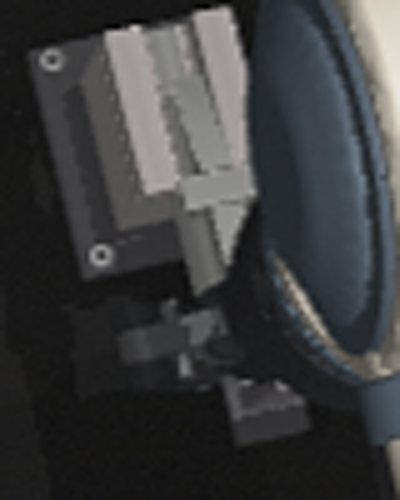

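The clip rides on the thick part at px (218,185), level at z≈92 mm. I'll lift further.

Request:
drive_tool(increments="0 0 -0.3 0 0 0 -1;0 0 -1 0 0 0 -1;0 0 -2 0 0 0 -1;0 0 -3.2 0 0 0 -1;0 0 -4.4 0 0 0 -1;0 0 -5.4 0 0 0 -1;0 0 -6.1 0 0 0 -1;0 0 -6.4 0 0 0 -1")

```text
time: 20.48
tool_pos: [0.5353, 0.1581, 0.3317]
tcp_rot: [-3.142, 0.001, -2.899]
wrist_force: [-0.1, -0.8, -3.0]
opening: 0.0174
grasp_force: 62.4
```

```bash
python3 - <<'E'
from h import *
# tray from first clouds: white pixels, z 0-18mm
for nm,f in(('top','top.npy'),('sc','scene.npy')):
    w=np.load(f);i=cv2.imread('pics/top0.png' if nm=='top' else 'pics/scene0.png')
    m=(i.min(2)>120)&(w[...,0]>.46)&(w[...,0]<.62)&(w[...,1]>.31)&(w[...,1]<.55)&(w[...,2]<.02)
    k,lab,st,ce=cv2.connectedComponentsWithStats(m.astype(np.uint8));j=1+st[1:,4].argmax();m=lab==j
    print(nm,m.sum(),cv2.minAreaRect((w[m][:,:2]*1000).astype(np.float32)))
s=state();print(s['tool_pos'],s['wrist_force'],s['time'])
c=imaging.get_image('top');w=cloud(c)
m=(w[...,2]>.11)&(w[...,2]<.17)&(w[...,0]>.54)&(w[...,0]<.65)&(w[...,1]>.13)&(w[...,1]<.23);print(m.sum(),np.percentile(w[m],[5,50,95],axis=0))
E
```

```text
top 3840 ((543.7684326171875, 426.39947509765625), (171.68104553222656, 75.88520050048828), 86.0437240600586)
sc 1932 ((550.0328369140625, 433.3541259765625), (190.6826629638672, 90.69898986816406), 85.3377685546875)
[0.53526035 0.1581076  0.33172366] [-0.10509654 -0.80737408 -3.00612884] 20.475
410 [[0.56924573 0.16289054 0.14306785]
 [0.59269828 0.17520823 0.15344605]
 [0.62579198 0.18457971 0.15785307]]
```

Request:
drive_tool(increments="-0.14 0.5 0 0 0 2 -1;-0.49 1.7 0 0 0 6.5 -1;-1 3.4 0 0 0 13 -1;-1.5 5.2 0 0 0 20 -1;-2 7 0 0 0 26.5 -1;-2.4 8.4 0 0 0 32 -1;-2.6 9.2 0 0 0 35 -1;-2.7 9.5 0 0 0 36 -1")

```text
time: 21.52
tool_pos: [0.5385, 0.2573, 0.3305]
tcp_rot: [-3.141, -0.001, 2.756]
wrist_force: [-0.3, -0.4, -2.2]
opening: 0.017
grasp_force: 62.2
```

```bash
python3 - <<'E'
from h import *
s=state();print(s['tool_pos'],np.degrees(s['tcp_rot']))
print(inc((.542,.357,.3317),-58))
E
```

```text
[0.538467   0.2572672  0.33045385] [-1.79952341e+02 -5.09314555e-02  1.57930160e+02]
(array([ 3.42 ,  9.375, -0.129]), array([-6.000e-02, -3.000e-02,  3.593e+01]))
```

Request:
drive_tool(increments="0.17 0.5 0 0 0 2 -1;0.6 1.7 0 0 0 6.5 -1;1.2 3.4 0 0 0 13 -1;1.9 5.2 0 0 0 20 -1;2.5 6.9 0 0 0 26.5 -1;3 8.3 0 0 0 32 -1;3.3 9.1 0 0 0 35 -1;3.4 9.4 0 0 0 36 -1")

```text
time: 22.52
tool_pos: [0.5425, 0.3569, 0.3307]
tcp_rot: [-3.141, 0.0, 2.128]
wrist_force: [0.5, 0.2, -2.9]
opening: 0.0172
grasp_force: 62.2
```

```bash
python3 - <<'E'
from h import *
s=state();print(s['tool_pos'],np.degrees(s['tcp_rot']))
print(inc((.545,.456,.3317),-94))
E
```

```text
[0.54245962 0.35688867 0.33066854] [-1.79954000e+02  3.30438589e-03  1.21934206e+02]
(array([ 8.277,  5.458, -0.108]), array([-4.000e-02,  2.000e-02,  3.593e+01]))
```

Request:
drive_tool(increments="0.4 0.27 0 0 0 2 -1;1.5 1 0 0 0 6.5 -1;3 2 0 0 0 13 -1;4.6 3 0 0 0 20 -1;6.1 4 0 0 0 26.5 -1;7.3 4.8 0 0 0 32 -1;8.1 5.3 0 0 0 35 -1;8.3 5.45 0 0 0 36 -1")

```text
time: 23.52
tool_pos: [0.5449, 0.4561, 0.3308]
tcp_rot: [-3.141, 0.0, 1.5]
wrist_force: [0.1, 0.8, -2.3]
opening: 0.0173
grasp_force: 62.2
```

```bash
cat > tr.py <<'E'
from h import *
import sys
s=state();print(s['time'],s['tool_pos'].round(4),np.degrees(s['tcp_rot']).round(2),s['wrist_force'].round(2))
c=imaging.get_image('top');w=cloud(c);d=imaging.get_image('scene')
for cam in('top','scene'):
    for q in('tray_floor','clip_mid'):
        for r in finder.trace(cam,q)[:2]:
            p=(w if cam=='top' else cloud(d))[r['pixels']];p=p[~np.isnan(p[:,0])];print(cam,q,round(r['conf'],2),np.percentile(p,[3,50,97],axis=0).round(3).tolist())
cv2.imwrite('pics/crop_%s.png'%sys.argv[1],np.hstack([cv2.resize(c['image'][150:250,200:325],(400,320),interpolation=cv2.INTER_CUBIC),cv2.resize(d['image'][140:240,220:345],(400,320),interpolation=cv2.INTER_CUBIC)]))
E
python3 tr.py 8
```

```text
23.525 [0.5449 0.4561 0.3308] [-1.7998e+02  3.0000e-02  8.5940e+01] [ 0.08  0.77 -2.3 ]
top tray_floor 0.6 [[0.504, 0.363, -0.001], [0.528, 0.429, 0.002], [0.579, 0.48, 0.015]]
scene tray_floor 0.73 [[0.502, 0.341, 0.0], [0.545, 0.425, 0.003], [0.583, 0.51, 0.014]]
scene clip_mid 0.65 [[0.531, 0.364, 0.13], [0.536, 0.436, 0.151], [0.553, 0.482, 0.195]]
```

View pics/crop_8.png

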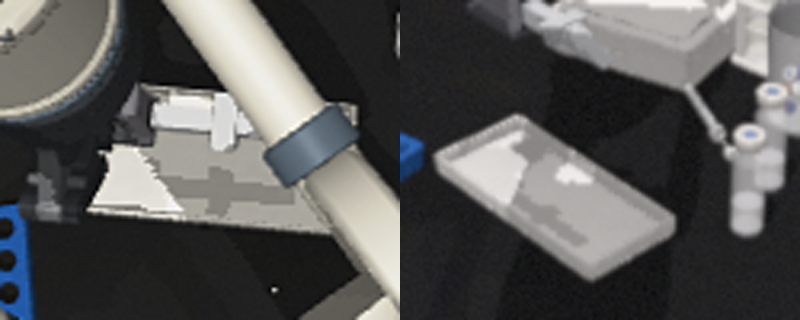

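The left view shows the tool with the clip still on it at px (225,115), over the tray. The right view shows the tray clear of the vials. I'll lower it.

Request:
drive_tool(increments="0 0 0.4 0 0 0 -1;0 0 1.4 0 0 0 -1;0 0 2.7 0 0 0 -1;0 0 4 0 0 0 -1;0 0 5.2 0 0 0 -1;0 0 6.2 0 0 0 -1;0 0 6.8 0 0 0 -1;0 0 7 0 0 0 -1")

```text
time: 24.82
tool_pos: [0.5448, 0.4559, 0.2608]
tcp_rot: [-3.141, 0.0, 1.5]
wrist_force: [0.2, 1.0, -2.2]
opening: 0.0178
grasp_force: 62.2
```

Request:
drive_tool(increments="0 0 0.3 0 0 0 -1;0 0 1 0 0 0 -1;0 0 2 0 0 0 -1;0 0 3 0 0 0 -1;0 0 4 0 0 0 -1;0 0 4.7 0 0 0 -1;0 0 5 0 0 0 -1;0 0 5 0 0 0 -1")

```text
time: 25.82
tool_pos: [0.5448, 0.456, 0.211]
tcp_rot: [-3.141, 0.0, 1.5]
wrist_force: [0.9, -0.7, -2.3]
opening: 0.0174
grasp_force: 62.2
```

Request:
drive_tool(increments="0 0 0.2 0 0 0 -1;0 0 0.4 0 0 0 -1;0 0 0.55 0 0 0 -1;0 0 0.6 0 0 0 -1;0 0 0.6 0 0 0 -1")

```text
time: 26.45
tool_pos: [0.5448, 0.456, 0.2051]
tcp_rot: [-3.142, 0.0, 1.5]
wrist_force: [0.6, -0.0, -2.8]
opening: 0.0172
grasp_force: 62.2
```

Request:
drive_tool(increments="0 0 0.05 0 0 0 -1;0 0 0.1 0 0 0 -1;0 0 0.1 0 0 0 -1")

```text
time: 26.82
tool_pos: [0.5448, 0.4559, 0.2041]
tcp_rot: [-3.142, 0.0, 1.5]
wrist_force: [-0.7, -0.3, -3.3]
opening: 0.0171
grasp_force: 62.2
```

Request:
drive_tool(increments="0 0 0.05 0 0 0 -1;0 0 0.1 0 0 0 -1;0 0 0.1 0 0 0 -1")

```text
time: 27.2
tool_pos: [0.5448, 0.456, 0.2036]
tcp_rot: [3.141, -0.0, 1.5]
wrist_force: [-1.5, -1.1, 0.2]
opening: 0.0176
grasp_force: 62.5
```

Request:
drive_tool(increments="0 0 0 0 0 0 0;0 0 0 0 0 0 0;0 0 0 0 0 0 0;0 0 0 0 0 0 0;0 0 0 0 0 0 0")

```text
time: 27.82
tool_pos: [0.5448, 0.456, 0.2032]
tcp_rot: [3.142, -0.0, 1.499]
wrist_force: [0.1, -0.1, -0.2]
opening: 0.0427
grasp_force: 0.0
```

Request:
drive_tool(increments="0 0 -1 0 0 0 0;0 0 -3 0 0 0 0;0 0 -6 0 0 0 0;0 0 -10 0 0 0 0;0 0 -14 0 0 0 0;0 0 -17 0 0 0 0;0 0 -18 0 0 0 0;0 0 -18 0 0 0 0")

```text
time: 28.82
tool_pos: [0.5447, 0.4559, 0.3843]
tcp_rot: [3.14, -0.001, 1.5]
wrist_force: [0.6, 0.3, -0.6]
opening: 0.0428
grasp_force: 0.0
```

```bash
python3 tr.py 9; python3 - <<'E'
from h import *
w=np.nanmedian([cloud(imaging.get_image('scene')) for k in range(3)],0)
b=np.radians(-4);X=w[...,0]-.543;Y=w[...,1]-.4255;x=X*np.cos(b)+Y*np.sin(b);y=-X*np.sin(b)+Y*np.cos(b);z=w[...,2]
for lo,hi in((.018,.045),(.055,.08)):
    m=(abs(x)<.05)&(abs(y)<.1)&(z>lo)&(z<hi);print(lo,m.sum(),np.percentile(np.stack([x[m],y[m],z[m]],1),[3,50,97],axis=0).round(4).tolist())
E
```

```text
28.825 [0.5447 0.4559 0.3843] [ 1.7992e+02 -7.0000e-02  8.5920e+01] [ 0.59  0.33 -0.62]
top tray_floor 0.6 [[0.504, 0.363, -0.001], [0.528, 0.433, 0.002], [0.582, 0.493, 0.015]]
top clip_mid 0.48 [[0.528, 0.395, 0.025], [0.539, 0.4, 0.029], [0.551, 0.406, 0.031]]
top clip_mid 0.19 [[0.57, 0.142, 0.001], [0.613, 0.187, 0.056], [0.658, 0.222, 0.073]]
0.018 342 [[-0.014, -0.0559, 0.0189], [-0.0064, -0.0024, 0.0269], [0.0074, 0.0433, 0.0429]]
0.055 156 [[-0.0106, 0.009, 0.0556], [-0.0055, 0.0231, 0.0662], [0.0059, 0.0463, 0.069]]
```

View pics/crop_9.png

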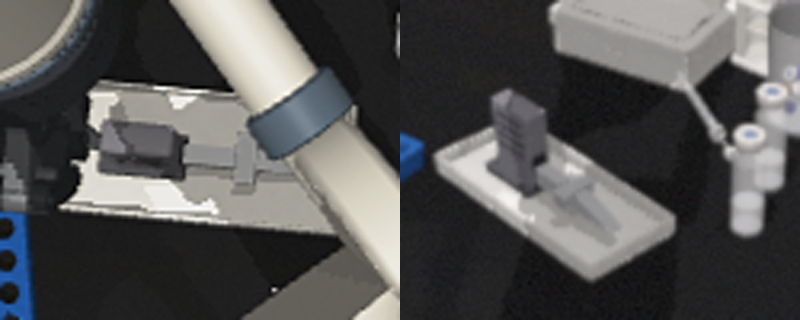

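The tool stands upright in the tray with the clip on its tongue at px (245,160) left and (570,190) right. The gripper is clear and the vials are untouched.

```bash
python3 -c "
from station import ctrl;print(ctrl.sign_off())"
```

```text
the job is handed in; nothing more can be done
None
```

I handed the job in at about 29 s, with no verdict returned: the clip came off the rod on the wedge, both stand released in the tray, and the vials look undisturbed in the last picture.

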